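Seat the embossing block and throw its toggle clamp

ROBOT

A 6-joint arm with a two-finger parallel gripper is mounted at the origin on the work surface. World frame = base frame: x ahead of the robot, y to its left, z up, the work surface at z = 0. Lengths are in m, angles in rad, forces in N, time in s.
With the tool pointing down it reaches from about 0.325 to 0.875 m from the base axis. Payload 4.4 kg.
Tool frame: the origin (TCP) lies where the fingers leave the gripper's body, on its centre line; the fingertips stand 73 mm ahead of it and the grasp point (between the pads) lies 54 mm ahead of it; z points along the fingers, y is the direction in which the jaws open and shut (so a half turn about z gives the same grasp; the last joint's range is limited). The gripper opens to 85 mm and grips with 20 to 120 N. Pads are 22 mm wide; open, the fingers measure 114 mm over their backs; the gripper's body (76 mm by 85 mm) begins 54 mm behind the grasp point. The pads swing forward as they close: fully open they stand 13 mm farther back than shut.
Start: joints at [-1.498, 0.207, 1.542, -0, 1.393, -0.15], TCP at [0.128, -0.561, 0.304] pointing down, gripper open.
Joint ranges: [-2.73, 2.73], [-0.86, 2.22], [0.23, 2.46], [-1.11, 4.25], [0.08, 2.63], [-2.82, 2.82]. Speed limits (rad/s): [2.79, 2.79, 3.14, 3.14, 3.14, 3.14].

INTERFACE

Orientations are given as a unit quaternion [w, x, y, z].
In Python, from bench import arm gives the robot as it stands. The module is installed in compiled form; this text tells all that it offers.
- The arm moves only by the shell command python3 -m crank 'ROWS' [FORCE]. ROWS is a JSON object of lists of equal length, an entry for each row: "delta_rot": the turn, a rotation vector about the tool's x, y, z in rad, a list of three; "delta_pos": the shift along the tool's x, y, z in m, a list of three; "fingers": the opening, from 0 (shut) to 1 (fully open). A call has 1 to 5 rows; each row is the pose to reach, as a shift and turn from the pose commanded when the call began, along the tool's axes at that moment; what a row does not reach only later rows make up. A row lasts 1/12 s, in which the tool goes at most 41.7 mm and 7.16 degrees, less where a joint would pass 70% of its speed; a pose out of reach is approached as far as the arm can. A call with a gripper value outside its range is refused whole. The fingers move at their own pace and stop on an object; FORCE is the grip in N (left out, the last holds). Time passes only in rows, so rows that repeat a pose let the fingers close. It gives the time, the measured TCP pose, the force and the opening at its end, in the units of the state.
- arm.read_state(): the state, without advancing time (a new reading comes with each control period).
- arm.get_image(name): name is "scene" or "side" or "wrist"; returns a dict with "frame" (400x640x3 uint8, blue, green, red), "depth" (400x640 float32, m along the optical axis (not along the pixel's ray), 0 where there is no reading), "mtx" (3x3 intrinsics, pixels), "k1" (the pictures are not rectified: a ray, as slopes to the right and down, at radius r is drawn at 1 + k1 r^2 times it, then the intrinsics apply), "extrinsics" (4x4, takes a point from world to camera coordinates). Camera axes: x right, y down, z forward; pixel columns grow to the right and rows downward; lengths in m; the calibration is good to about 2 mm. A picture is of the moment at which its call begins.
- arm.hand_in(): hands the job in, once; it reports no verdict.
Trained networks look in the newest picture that a camera, given by its name, has taken for a name from the list of things; names that differ only in an ending like _2 or _b are one class to them, and where a whole thing is asked for, a point or a joint stands for the part that bears it (a point fixed in the world has none). Each returns a list of dicts, best first, with "confidence" (0 to 1); they miss things now and then, are a little off and sometimes report something else, mostly with a low value. They report only what shows in the picture. A call takes as long as a camera call. They do not tell look-alikes from the thing itself.
- arm.boxes_of(thing, camera): "xyz" ([x, y, z] in m, in world coordinates, good to about 4 mm: the middle of the surface that is visible of it).
The state is a dict: "time": time; "qpos": joint angles; "dq": joint speeds; "effort": joint torques, N m; "position": TCP position; "eef_rot": TCP orientation; "ft_force": force on the tool from outside, world axes, zero at the start; "moment": the same for the moment, N m; "gripper_width": finger opening in m.
Only numpy, scipy, OpenCV 4.12 (cv2) and the standard library are available. Lean on these libraries where they do the work, as an engineer would, in place of code of your own. Each camera call takes 0.05 s, during which the arm holds its last target.

TASK

Without picking anything up, push the wooden embossing block along its channel until it is fully home against the steel end stop. Then, with the block home, flip the clamp's red lever over past its middle so that it snaps to its other position and the rubber foot comes down on the block, and move clear. Leave the tin, the glue bottle, the dye jar and the awl where they are.

Things in the scene. Friction and masses are not known exactly. Their poses are not given: they have to be found in the camera images.
- jig: Fixed jig (place, yaw vary). Plywood bed 12 mm thick, x -110 to +100, y -110 to +60 mm. Origin on the bench (z = 0) on the channel's centre line; x runs along the channel to the stop, z up. Two aluminium rails, 63 mm apart inside, 8 mm thick, 10 mm high above the bed, x -85 to +85 mm; channel open at its -x end.
- stop_face (a point): Middle of the dark steel end stop's face, 27 mm above the bench, at jig x = +85 mm, y = 0. The stop is 15 mm thick, 85 mm wide; its top is 42 mm above the bench, with two screw heads 3 mm more.
- block_mid (a point): Centre of the loose embossing block, 32 mm above the bench: light wood, 100 (along x) x 60 x 40 mm high, about 170 g, in the channel with its x along the jig's x; brass ornament on top towards its -x end. Starts 30 to 60 mm short of the stop. Fully home: centre at jig x = +35 mm, rear (-x) face at -15 mm.
- clamp_base: Fixed steel post of the hold-down clamp, on the jig's -y side. Origin on the bed (12 mm above the bench) under the pivot, at jig x = +50 to +70, y = -60 mm; axes as the jig's. Base plate 50 (x) x 36 (y) x 6 mm; post 36 (pin 44) in x, 30 in y, 70 mm high. Pivot axis along x, 58 mm above this origin.
- lever (a joint): Clamp lever angle, rad. 0 = open (start): red handle leans 0.61 outward (jig -y), hold-down arm (66 mm) stands up at the +y side of the pivot. Grows as the handle is pushed to jig +y. A spring drives it back to 0 below about 0.61 (handle upright), onward above; needs about 4 N at the knob. At about 1.22 the rubber foot presses on the home block, handle 0.61 inward. End of travel 1.28.
- lever_knob (a point): Centre of the red ball (24 mm diameter) at the handle's end, 95 mm from the pivot axis, at clamp_base's x. The outer half of the handle is a red grip 18 mm in diameter, the inner half a 10 mm rod. Open: 54 mm outward (jig -y) of the pivot, 148 mm above the bench.
- tin: Bystander: round brass wax tin, 62 mm in diameter, 32 mm high; origin at its underside's centre.
- glue: Bystander: white glue bottle with orange cap, 42 mm in diameter, 105 mm high; origin at its underside's centre.
- dye: Bystander: amber glass dye jar with black cap, 52 mm in diameter, 60 mm high; origin at its underside's centre.
- awl: Bystander: wooden-handled awl lying on the bench, about 150 mm long along its x.
Things that resemble listed ones, but are neither listed nor needed, are in the scene too. What is meant by the part that bears block_mid is not turquoise, and is the smaller of those in its own colour.

How it is judged:
By the outcome, as a careful person would: the job done as asked, in the order asked, and still so for the second after the job is handed in, with the robot touching nothing.
It also fails if it takes over 48 s, if anything falls off the work surface, if the arm or the gripper's body presses on something with over 40 N, if the wrist force passes 120 N, or if a joint passes its speed limit or range.

## Working session

There is one attempt and no reset: what is moved stays moved. The work goes in short steps, Python scripts to look and compute and a shell command to move; the robot and the scene stay as the last step left them, time stands still between calls to the robot, and variables do not carry over. Pictures are saved under pics/ and viewed, and the job is handed in when it is done.

```bash
mkdir -p pics; cat > h.py <<'E'
import numpy as np, cv2
from bench import arm
def grab(cam,fn):
    im=arm.get_image(cam); cv2.imwrite('pics/'+fn,im['frame']); np.savez('/tmp/'+cam+'.npz',**{k:np.array(v) for k,v in im.items()}); return im
def px2w(im,u,v,d=None):
    K=np.array(im['mtx']); k1=float(im['k1'])
    if d is None: d=float(im['depth'][int(round(v)),int(round(u))])
    xd=np.array([(u-K[0,2])/K[0,0],(v-K[1,2])/K[1,1]]); x=xd.copy()
    for _ in range(20): x=xd/(1+k1*(x@x))
    p=np.array([x[0]*d,x[1]*d,d,1]); return (np.linalg.inv(np.array(im['extrinsics']))@p)[:3]
def w2px(im,p):
    c=np.array(im['extrinsics'])@np.append(p,1); x=c[:2]/c[2]; x=x*(1+float(im['k1'])*(x@x)); K=np.array(im['mtx'])
    return np.array([K[0,0]*x[0]+K[0,2],K[1,1]*x[1]+K[1,2]])
E
python3 - <<'E'
from h import *
for c in ['scene','side']:
    im=grab(c,c+'0.png')
    for t in ['block_mid','jig','stop_face','clamp_base','lever','lever_knob','tin','glue','dye','awl']:
        try:
            for r in arm.boxes_of(t,c): print(c,t,np.round(r['xyz'],3),round(r['confidence'],2),np.round(w2px(im,r['xyz'])))
        except Exception as e: print(c,t,e)
print(arm.read_state())
E
```

```text
scene block_mid [ 0.539 -0.026  0.048] 0.76 [337. 226.]
scene block_mid [ 0.285 -0.4    0.05 ] 0.69 [229. 165.]
scene block_mid [ 0.47  -0.467  0.052] 0.64 [194. 202.]
scene jig [ 0.577 -0.056  0.013] 0.94 [326. 244.]
scene stop_face [0.506 0.096 0.056] 0.66 [380. 217.]
scene stop_face [ 0.584 -0.058  0.012] 0.55 [326. 246.]
scene clamp_base [ 0.629 -0.064  0.081] 0.92 [323. 243.]
scene lever [ 0.619 -0.074  0.123] 0.66 [320. 229.]
scene lever_knob [ 0.622 -0.072  0.13 ] 0.86 [320. 229.]
scene lever_knob [ 0.59  -0.252  0.028] 0.66 [257. 241.]
scene lever_knob [ 0.578 -0.059  0.008] 0.54 [325. 245.]
scene tin [ 0.586 -0.253  0.025] 0.71 [257. 241.]
scene glue [0.507 0.096 0.058] 0.58 [380. 217.]
scene dye [0.708 0.022 0.052] 0.76 [356. 276.]
scene awl [ 0.627 -0.063  0.083] 0.58 [323. 242.]
scene awl [0.491 0.204 0.021] 0.53 [414. 223.]
side block_mid [ 0.514 -0.018  0.053] 0.92 [301. 225.]
side jig [ 0.503 -0.009  0.007] 0.66 [301. 241.]
side stop_face [ 0.5   -0.013  0.011] 0.92 [303. 239.]
side clamp_base [ 0.611 -0.056  0.082] 0.96 [287. 201.]
side lever [ 0.613 -0.078  0.121] 0.
[... 281 characters left out ...]
242  0.026] 0.34 [336. 200.]
{'time': 1.1, 'qpos': array([-1.49750258e+00,  2.06639386e-01,  1.54149381e+00,  1.11954137e-05,
        1.39349064e+00, -1.50475695e-01]), 'dq': array([ 0.00359073,  0.0007683 ,  0.00018267, -0.001402  ,  0.00018458,
        0.00054404]), 'effort': array([-4.71640033e-04, -3.83061719e+01, -2.91975814e+01, -1.20142727e-04,
        7.68738773e-04,  7.90982597e-06]), 'position': array([ 0.12760221, -0.56067155,  0.30386222]), 'eef_rot': array([-1.53666599e-05,  9.93747541e-01,  1.11650456e-01,  6.10734763e-06]), 'ft_force': array([ 0.04566768, -0.63635014, -0.29993508]), 'moment': array([-0.02507311, -0.02305546,  0.07871845]), 'gripper_width': 0.08560070153593136}
```

View pics/scene0.png

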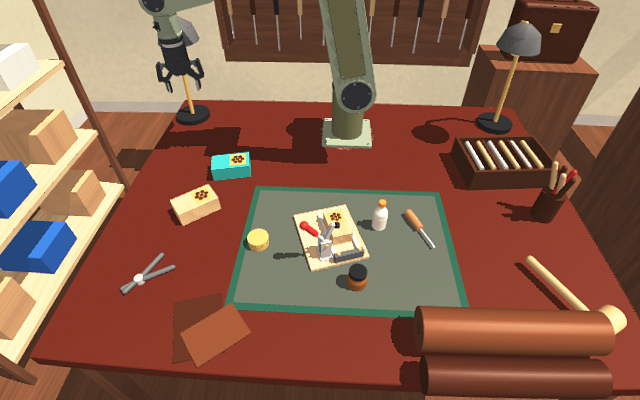

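View pics/side0.png

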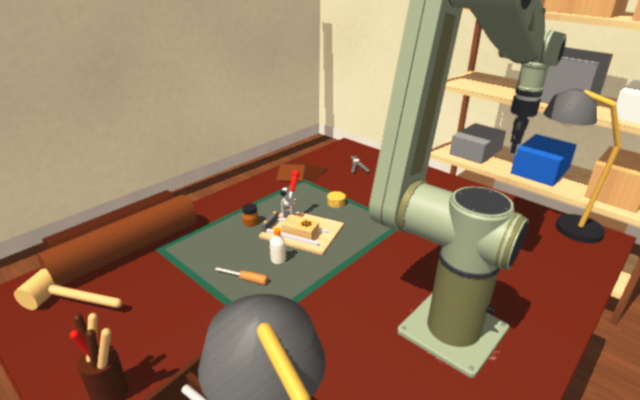

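```bash
python3 - <<'E'
import cv2
a=cv2.imread('pics/scene0.png')[160:310,220:440]; cv2.imwrite('pics/c1.png',cv2.resize(a,None,fx=3.6,fy=3.6,interpolation=2))
a=cv2.imread('pics/side0.png')[150:300,220:400]; cv2.imwrite('pics/c2.png',cv2.resize(a,None,fx=4,fy=4,interpolation=2))
E
```

```text
(no output)
```

View pics/c1.png

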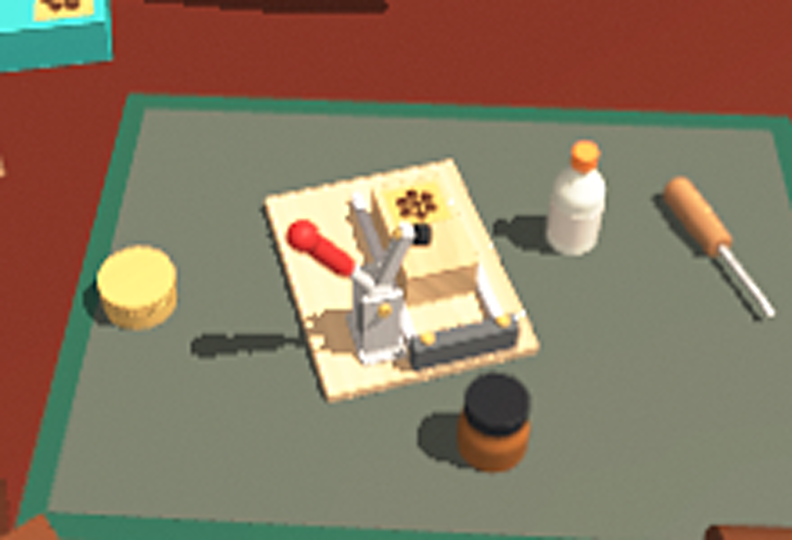

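View pics/c2.png

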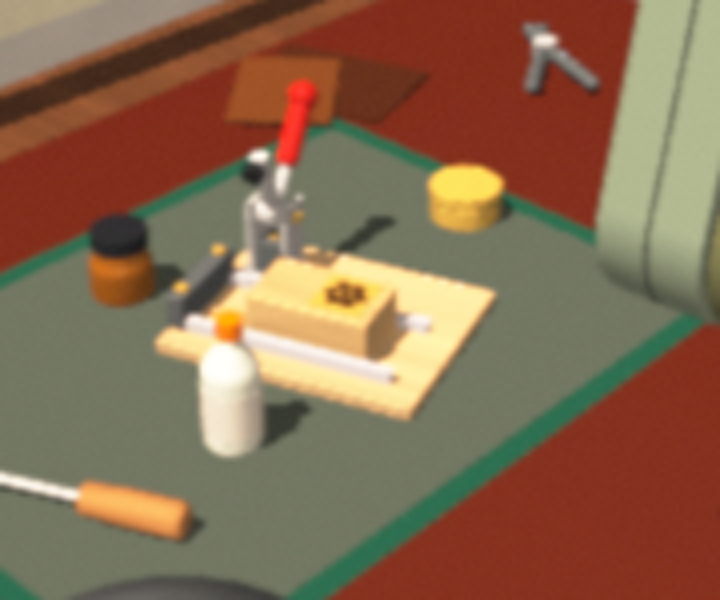

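The candidate blocks are at (337,226) light wood in the jig channel, (194,202) larger light wood on the bench, and (229,165) turquoise. The one in the jig fits: it isn't turquoise, and it's the smaller of the two light-wood ones. The c1 crop confirms this. Next I'll fit the jig pose from the geometry.

```bash
python3 - <<'E'
from h import *
im=dict(np.load('/tmp/scene.npz'))
def onz(im,u,v,z):
    a=px2w(im,u,v,0.5);b=px2w(im,u,v,1.5); return a+(b-a)*(z-a[2])/(b[2]-a[2])
cr=np.array([(265,197),(452,160),(538,350),(330,400)])/3.6+[220,160]
# corners: (-x,-y),(-x,+y),(+x,+y),(+x,-y)
W=np.array([onz(im,u,v,.012)[:2] for u,v in cr]);print(np.round(W,4))
J=np.array([[-.11,-.11],[-.11,.06],[.1,.06],[.1,-.11]])
def fit(J,W):
    Jc,Wc=J-J.mean(0),W-W.mean(0); U,S,V=np.linalg.svd(Jc.T@Wc); R=(U@V).T; 
    return np.arctan2(R[1,0],R[0,0]),W.mean(0)-R@J.mean(0),R
y,t,R=fit(J,W);print('jig',y,t,np.round(np.linalg.norm(W-(J@R.T+t),axis=1),4))
def cloud(im,u0,u1,v0,v1):
    out=[]
    for v in range(v0,v1):
        for u in range(u0,u1):
            d=im['depth'][v,u]
            if d>0: out.append([*px2w(im,u,v,float(d)),u,v])
    return np.array(out)
for c,bx in (('scene',(285,380,195,280)),('side',(255,350,160,260))):
    im=dict(np.load(f'/tmp/{c}.npz'));P=cloud(im,*bx)
    L=np.c_[(P[:,:2]-t)@R,P[:,2]]
    def rng(n,m): 
        if m.sum(): print(c,n,m.sum(),np.round(np.percentile(L[m],[2,50,98],axis=0),4).tolist())
    rng('blocktop',(abs(L[:,2]-.052)<.004)&(abs(L[:,1])<.04)&(L[:,0]<.05))
    rng('bed',(abs(L[:,2]-.012)<.003)&(abs(L[:,1]+.03)<.09))
    rng('knob',(L[:,2]>.125)); 
    rng('stop',(abs(L[:,2]-.042)<.003)&(L[:,0]>.07))
    m=(abs(L[:,2]-.052)<.004)&(abs(L[:,1])<.04)&(L[:,0]<.05)
    if m.sum()>10: print(cv2.minAreaRect(P[m][:,:2].astype(np.float32)*1000))
    m=(abs(L[:,2]-.012)<.004)&(L[:,1]>-.13)&(L[:,1]<.08)
    print(cv2.minAreaRect(P[m][:,:2].astype(np.float32)*1000))
E
```

```text
[[ 0.4681 -0.1616]
 [ 0.4152 -0.0011]
 [ 0.6183  0.0649]
 [ 0.6722 -0.0924]]
jig 0.3220313269618337 [ 0.5402681  -0.02222162] [0.0027 0.002  0.0026 0.0034]
scene blocktop 462 [[-0.0611, -0.0299, 0.0491], [-0.0148, 0.0031, 0.0527], [0.0361, 0.0282, 0.0554]]
scene bed 1389 [[-0.1094, -0.1093, 0.0095], [0.0122, -0.0585, 0.0124], [0.0974, 0.0573, 0.0147]]
scene knob 168 [[0.0504, -0.125, 0.1258], [0.061, -0.1038, 0.1388], [0.0681, -0.023, 0.1603]]
scene stop 155 [[0.0734, -0.0651, 0.0392], [0.092, -0.0049, 0.0419], [0.1701, 0.0398, 0.0445]]
((528.0841064453125, -27.556785583496094), (101.032470703125, 60.87103271484375), 18.069368362426758)
((541.3103637695312, -46.62579345703125), (213.84300231933594, 175.7078399658203), 19.292980194091797)
side blocktop 384 [[-0.0631, -0.0293, 0.0491], [-0.0153, 0.0036, 0.0532], [0.0328, 0.0308, 0.0557]]
side bed 840 [[-0.112, -0.1083, 0.0099], [-0.0647, -0.0086, 0.0129], [0.0931, 0.0587, 0.0149]]
side knob 115 [[0.0464, -0.1175, 0.1259], [0.0535, -0.099, 0.1369], [0.064, -0.0205, 0.1604]]
side stop 68 [[0.0718, -0.0466, 0.0394], [0.0861, 0.0013, 0.0427], [0.0968, 0.0419, 0.0449]]
((525.3231201171875, -26.617450714111328), (100.86438751220703, 65.33869171142578), 17.617759704589844)
((561.4276123046875, -41.482757568359375), (255.68467712402344, 174.55445861816406), 18.877689361572266)
```

```bash
cat >> h.py <<'E'
from scipy.spatial.transform import Rotation as Ro
JO=np.array([0.540,-0.022]); JY=0.322
def j2w(x,y,z): 
    c,s=np.cos(JY),np.sin(JY); return np.array([JO[0]+c*x-s*y,JO[1]+s*x+c*y,z])
def w2j(p):
    c,s=np.cos(JY),np.sin(JY); d=np.array(p)[:2]-JO; return np.array([c*d[0]+s*d[1],-s*d[0]+c*d[1],p[2]])
def cur():
    s=arm.read_state(); q=s['eef_rot']; return s,Ro.from_quat([q[1],q[2],q[3],q[0]])
def down(yaw): return Ro.from_matrix(np.array([[np.cos(yaw),np.sin(yaw),0],[np.sin(yaw),-np.cos(yaw),0],[0,0,-1]]))
def plan(p,R):
    s,C=cur(); print('t',round(s['time'],2),'pos_jig',np.round(w2j(s['position']),4),'f',np.round(s['ft_force'],1))
    print('dpos',np.round(C.inv().apply(np.array(p)-s['position']),4),'drot',np.round((C.inv()*R).as_rotvec(),4))
E
python3 -c "
from h import *
plan(j2w(-.1,0,.304),down(JY));plan(j2w(-.1,0,.108),down(JY))"
```

```text
t 1.1 pos_jig [-0.5617 -0.3805  0.3039] f [ 0.  -0.6 -0.3]
dpos [ 4.221e-01 -4.239e-01 -1.000e-04] drot [-0.     -0.     -0.0982]
t 1.1 pos_jig [-0.5617 -0.3805  0.3039] f [ 0.  -0.6 -0.3]
dpos [ 0.4221 -0.4239  0.1959] drot [-0.     -0.     -0.0982]
```

```bash
python3 -m crank '{"delta_rot":[[0,0,-0.098],[0,0,-0.098],[0,0,-0.098],[0,0,-0.098],[0,0,-0.098]],"delta_pos":[[0.422,-0.424,0],[0.422,-0.424,0],[0.422,-0.424,0],[0.422,-0.424,0],[0.422,-0.424,0]],"fingers":[0,0,0,0,0]}' 30
python3 -c "
from h import *
plan(j2w(-.1,0,.304),down(JY))"
```

```text
time: 1.52
position: [0.2387, -0.3824, 0.3039]
eef_rot: [0.0, 0.987, 0.16, 0.0]
ft_force: [1.1, -0.2, -0.6]
gripper_width: 0.0254
t 1.52 pos_jig [-0.3999 -0.2465  0.3039] f [ 1.1 -0.2 -0.6]
dpos [ 2.996e-01 -2.469e-01 -1.000e-04] drot [ 0.0003 -0.0003 -0.0012]
```

```bash
python3 -m crank '{"delta_rot":[[0,0,0],[0,0,0],[0,0,0],[0,0,0],[0,0,0]],"delta_pos":[[0.300,-0.247,0],[0.300,-0.247,0],[0.300,-0.247,0],[0.300,-0.247,0],[0.300,-0.247,0]],"fingers":[0,0,0,0,0]}' 
python3 -c "
from h import *
plan(j2w(-.1,0,.200),down(JY))"
```

```text
time: 1.93
position: [0.3494, -0.2058, 0.3043]
eef_rot: [0.001, 0.987, 0.16, 0.0]
ft_force: [1.6, -0.4, -0.1]
gripper_width: -0.0002
t 1.93 pos_jig [-0.2389 -0.114   0.3043] f [ 1.6 -0.4 -0.1]
dpos [ 0.1388 -0.1142  0.1043] drot [ 0.0012 -0.0008 -0.0008]
```

```bash
python3 -m crank '{"delta_rot":[[0,0,0],[0,0,0],[0,0,0],[0,0,0],[0,0,0]],"delta_pos":[[0.139,-0.114,0.104],[0.139,-0.114,0.104],[0.139,-0.114,0.104],[0.139,-0.114,0.104],[0.139,-0.114,0.104]],"fingers":[0,0,0,0,0]}' 
python3 - <<'E'
from h import *
plan(j2w(-.1,0,.108),down(JY))
grab('side','side1.png');im=grab('wrist','wrist1.png')
a=cv2.imread('pics/side1.png')[120:300,200:440]; cv2.imwrite('pics/c3.png',cv2.resize(a,None,fx=3,fy=3,interpolation=2))
E
```

```text
time: 2.35
position: [0.4454, -0.0536, 0.1994]
eef_rot: [0.0, 0.987, 0.16, 0.001]
ft_force: [0.8, -0.2, 0.1]
gripper_width: 0.0002
t 2.35 pos_jig [-9.970e-02 -1.000e-04  1.994e-01] f [ 0.8 -0.2  0.1]
dpos [-0.0004 -0.0002  0.0914] drot [ 0.0009 -0.0012  0.0002]
```

View pics/c3.png

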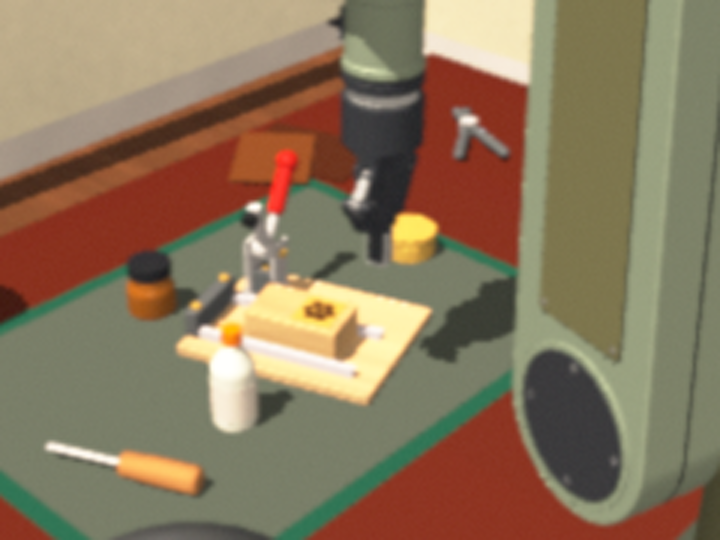

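View pics/wrist1.png

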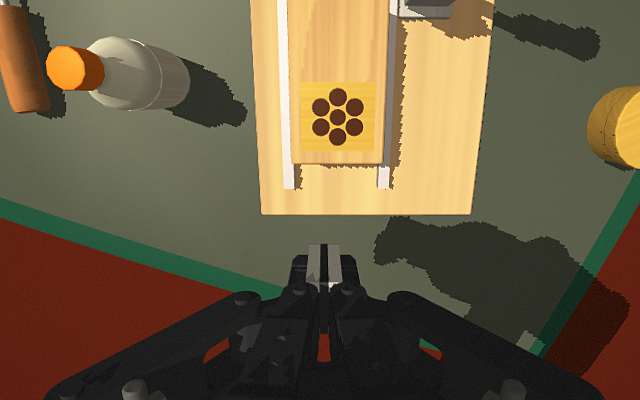

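```bash
python3 - <<'E'
from h import *
im=dict(np.load('/tmp/wrist.npz'))
def onz(u,v,z):
    a=px2w(im,u,v,0.1);b=px2w(im,u,v,.5); return a+(b-a)*(z-a[2])/(b[2]-a[2])
for n,u,v,z in [('bed-x+y',262,214,.012),('bed-x-y',470,214,.012),('bed+y far',250,2,.012),('bed-y far',494,5,.012),('rail+y out',284,188,.022),('rail+y in',294,188,.022),('rail-y in',378,188,.022),('rail-y out',389,188,.022),('block rear +y',293,163,.052),('block rear -y',383,163,.052),('orn',338,117,.053)]:
    p=onz(u,v,z); print(n,np.round(p,4),np.round(w2j(p),4), im['depth'][v,u], np.round(px2w(im,u,v),4))
for n,p in [('tip73',j2w(-.1,0,.1264))]: print(w2px(im,p))
E
```

```text
bed-x+y [ 0.4146 -0.0045  0.012 ] [-0.1134  0.0562  0.012 ] 0.26768693 [ 0.4151 -0.0046  0.0133]
bed-x-y [ 0.4686 -0.1641  0.012 ] [-0.1127 -0.1122  0.012 ] 0.27857584 [ 0.4668 -0.1697  0.0018]
bed+y far [0.5605 0.0457 0.012 ] [0.0409 0.0577 0.012 ] 0.22455007 [0.5605 0.0456 0.0123]
bed-y far [ 0.614 -0.115  0.012] [ 0.0408 -0.1116  0.012 ] 0.23246588 [ 0.6178 -0.1184  0.0022]
rail+y out [ 0.444  -0.0156  0.022 ] [-0.0891  0.0365  0.022 ] 0.25184837 [ 0.4441 -0.0156  0.0225]
rail+y in [ 0.4464 -0.0228  0.022 ] [-0.089   0.0289  0.022 ] 0.2628005 [ 0.4436 -0.0227  0.0119]
rail-y in [ 0.4668 -0.0829  0.022 ] [-0.0887 -0.0346  0.022 ] 0.25082096 [ 0.467  -0.0826  0.023 ]
rail-y out [ 0.4694 -0.0908  0.022 ] [-0.0887 -0.0429  0.022 ] 0.2620705 [ 0.4676 -0.0934  0.012 ]
block rear +y [ 0.4705 -0.0175  0.052 ] [-0.0645  0.0262  0.052 ] 0.21643414 [ 0.4706 -0.0175  0.0521]
block rear -y [ 0.4893 -0.0728  0.052 ] [-0.0642 -0.0322  0.052 ] 0.2439693 [ 0.486  -0.079   0.0244]
orn [ 0.5074 -0.0356  0.053 ] [-0.0352 -0.0025  0.053 ] 0.2054821 [ 0.5074 -0.0355  0.0546]
[335.85381654 267.43041917]
```

```bash
sed -i 's/^JO=.*/JO=np.array([0.5395,-0.0245]); JY=0.325/' h.py; python3 -c "
from h import *
plan(j2w(-.098,0,.108),down(JY))"
```

```text
t 2.45 pos_jig [-0.099   0.0055  0.1964] f [-1.5 -0.3 -0. ]
dpos [0.0014 0.006  0.0884] drot [-0.0055  0.0046  0.0032]
```

```bash
python3 -c "
from h import *
s=arm.read_state();print(s)"
python3 -m crank '{"delta_rot":[[0,0,0],[0,0,0],[0,0,0]],"delta_pos":[[0.0,0.003,0.04],[0,0.003,0.07],[0,0.003,0.07]],"fingers":[0,0,0]}'
python3 -c "
from h import *
plan(j2w(-.098,0,.108),down(JY))"
```

```text
{'time': 2.45, 'qpos': array([-3.09245554e-01,  6.05021661e-02,  1.94816481e+00,  1.80438393e-03,
        1.13991173e+00,  9.32601023e-01]), 'dq': array([-0.07957183, -0.05569286, -0.01548673, -0.0574418 ,  0.04782282,
       -0.05677892]), 'effort': array([  1.08304281, -27.84051239, -26.51700497,   0.33432003,
        -0.43162038,   0.34114664]), 'position': array([ 0.44393838, -0.05092489,  0.19641509]), 'eef_rot': array([-0.0023218 ,  0.98656022,  0.16335869, -0.002735  ]), 'ft_force': array([-1.46169510e+00, -3.15471513e-01, -1.17341307e-03]), 'moment': array([ 0.02509524,  0.02893945, -0.01512877]), 'gripper_width': -0.00011637015652531854}
time: 2.7
position: [0.4414, -0.0573, 0.1252]
eef_rot: [-0.003, 0.987, 0.16, -0.005]
ft_force: [-1.3, 0.3, -0.7]
gripper_width: -0.0
t 2.7 pos_jig [-0.1034  0.0002  0.1252] f [-1.3  0.3 -0.7]
dpos [0.0056 0.0003 0.0171] drot [-0.0067  0.0095 -0.0031]
```

```bash

python3 -m crank '{"delta_rot":[[0,0,0],[0,0,0],[0,0,0]],"delta_pos":[[0.0,0.0,0.015],[0,0,0.015],[0,0,0.015]],"fingers":[0,0,0]}'
python3 -m crank '{"delta_rot":[[0,0,0],[0,0,0]],"delta_pos":[[0.0,0.0,0],[0,0,0]],"fingers":[0,0]}'
python3 - <<'E'
from h import *
plan(j2w(-.098,0,.108),down(JY))
grab('side','side2.png');im=grab('wrist','wrist2.png')
a=cv2.imread('pics/side2.png')[150:290,220:400]; cv2.imwrite('pics/c4.png',cv2.resize(a,None,fx=4,fy=4,interpolation=2))
E
```

```text
time: 2.95
position: [0.4458, -0.0589, 0.1159]
eef_rot: [0.0, 0.987, 0.16, 0.0]
ft_force: [-0.4, 0.6, 0.4]
gripper_width: -0.0001
time: 3.12
position: [0.4467, -0.059, 0.1167]
eef_rot: [0.001, 0.987, 0.16, 0.001]
ft_force: [-0.7, -1.2, 0.0]
gripper_width: 0.0002
t 3.12 pos_jig [-0.0989 -0.003   0.1167] f [-0.7 -1.2  0. ]
dpos [ 0.0009 -0.003   0.0087] drot [ 0.002  -0.0026 -0.0036]
```

View pics/c4.png

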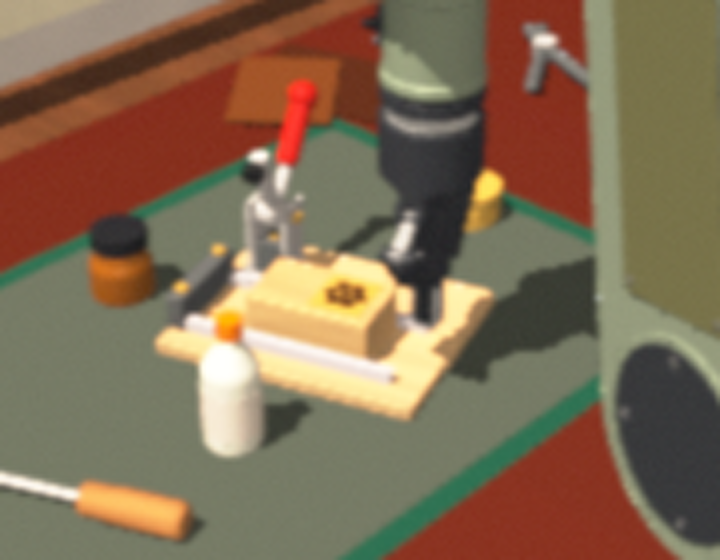

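View pics/wrist2.png

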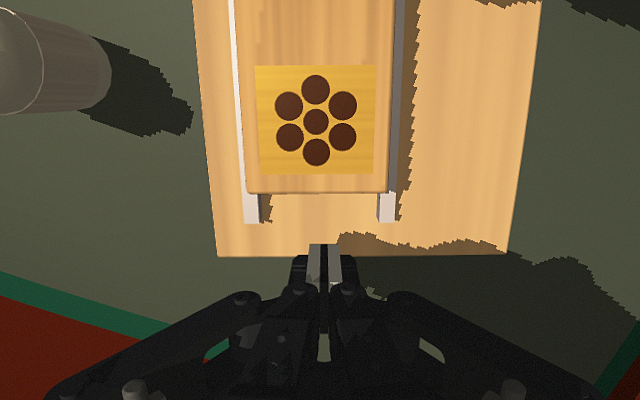

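```bash

python3 - <<'E'
from h import *
im=dict(np.load('/tmp/wrist.npz'))
for u,v in [(316,247),(335,247),(316,255),(335,260),(316,275),(247,190),(392,190)]:
    p=px2w(im,u,v); print(u,v,np.round(p,4),np.round(w2j(p),4))
im=dict(np.load('/tmp/side.npz'))
for u,v in [(220+425/4,150+322/4),(220+425/4,150+315/4),(220+425/4,150+305/4)]:
    p=px2w(im,u,v); print(np.round(w2j(p),4))
E
```

```text
316 247 [ 0.4556 -0.052   0.0518] [-0.0883  0.0007  0.0518]
335 247 [ 0.4585 -0.0599  0.0523] [-0.0881 -0.0077  0.0523]
316 255 [ 0.4558 -0.0521  0.0602] [-0.0882  0.0005  0.0602]
335 260 [ 0.4587 -0.0593  0.0658] [-0.0877 -0.0072  0.0658]
316 275 [ 0.4565 -0.0523  0.0782] [-0.0875  0.0002  0.0782]
247 190 [ 0.4717 -0.0165  0.0533] [-0.0617  0.0292  0.0533]
392 190 [ 0.4855 -0.0822  0.0244] [-0.0696 -0.0374  0.0244]
[-0.1026  0.0093  0.0535]
[-0.1033  0.0112  0.0609]
[-0.1039  0.0132  0.071 ]
```

```bash

python3 -m crank '{"delta_rot":[[0,0,-0.002],[0,0,-0.002],[0,0,-0.002],[0,0,-0.002],[0,0,-0.002]],"delta_pos":[[0.0,-0.003,0.01],[0,-0.003,0.017],[0,-0.003,0.017],[0.008,-0.003,0.017],[0.016,-0.003,0.017]],"fingers":[0,0,0,0,0]}' 
python3 -m crank '{"delta_rot":[[0,0,0],[0,0,0],[0,0,0],[0,0,0],[0,0,0]],"delta_pos":[[0.006,0,0],[0.012,0,0],[0.018,0,0],[0.024,0,0],[0.030,0,0]],"fingers":[0,0,0,0,0]}' 
python3 -c "
from h import *
plan(j2w(-.026,0,.1),down(JY))"
```

```text
time: 3.63
position: [0.4599, -0.0502, 0.0975]
eef_rot: [-0.0, 0.987, 0.161, -0.0]
ft_force: [-0.3, 0.4, 0.1]
gripper_width: -0.0
time: 4.05
position: [0.4888, -0.0406, 0.0979]
eef_rot: [0.0, 0.987, 0.161, -0.0]
ft_force: [-1.6, -1.5, 1.0]
gripper_width: -0.0003
t 4.05 pos_jig [-0.0532  0.0009  0.0979] f [-1.6 -1.5  1. ]
dpos [ 0.0272  0.0009 -0.0021] drot [-0.      0.0003 -0.001 ]
```

```bash

python3 -m crank '{"delta_rot":[[0,0,0],[0,0,0],[0,0,0],[0,0,0],[0,0,0]],"delta_pos":[[0.005,0,0],[0.010,0,0],[0.014,0,0],[0.018,0,0],[0.021,0,0]],"fingers":[0,0,0,0,0]}' 
python3 - <<'E'
from h import *
plan(j2w(-.026,0,.1),down(JY))
E
python3 -m crank '{"delta_rot":[[0,0,0],[0,0,0],[0,0,0]],"delta_pos":[[0.002,0,0],[0.003,0,0],[0.004,0,0]],"fingers":[0,0,0]}' 
python3 - <<'E'
from h import *
plan(j2w(-.026,0,.1),down(JY))
E
```

```text
time: 4.47
position: [0.5086, -0.034, 0.0979]
eef_rot: [-0.0, 0.987, 0.161, 0.0]
ft_force: [-1.2, -0.6, 0.1]
gripper_width: -0.0001
t 4.47 pos_jig [-0.0324  0.0008  0.0979] f [-1.2 -0.6  0.1]
dpos [ 0.0064  0.0008 -0.0021] drot [ 0.     -0.0001 -0.0011]
time: 4.72
position: [0.5119, -0.0329, 0.0978]
eef_rot: [-0.0, 0.987, 0.161, -0.0]
ft_force: [-1.4, -0.7, 1.2]
gripper_width: -0.0002
t 4.72 pos_jig [-0.0288  0.0009  0.0978] f [-1.4 -0.7  1.2]
dpos [ 0.0028  0.0009 -0.0022] drot [-0.0001  0.0004 -0.0011]
```

Still no stop contact, so I'll keep pushing in 1 mm steps until the force rises.

```bash

python3 -m crank '{"delta_rot":[[0,0,0],[0,0,0],[0,0,0],[0,0,0]],"delta_pos":[[0.001,0,0],[0.002,0,0],[0.003,0,0],[0.003,0,0]],"fingers":[0,0,0,0]}' 
python3 -m crank '{"delta_rot":[[0,0,0],[0,0,0]],"delta_pos":[[0.001,0,0],[0.001,0,0]],"fingers":[0,0]}' 
python3 - <<'E'
from h import *
plan(j2w(-.026,0,.1),down(JY))
E
```

```text
time: 5.05
position: [0.5124, -0.0327, 0.0976]
eef_rot: [0.0, 0.987, 0.162, -0.003]
ft_force: [-8.8, -3.8, 6.8]
gripper_width: 0.0002
time: 5.22
position: [0.5126, -0.0326, 0.0975]
eef_rot: [0.0, 0.987, 0.162, -0.004]
ft_force: [-12.2, -6.1, 9.1]
gripper_width: -0.0001
t 5.22 pos_jig [-0.0281  0.0009  0.0975] f [-12.2  -6.1   9.1]
dpos [ 0.0021  0.0009 -0.0025] drot [-0.0011  0.0088 -0.0002]
```

```bash

python3 - <<'E'
from h import *
im=grab('scene','scene2.png');grab('wrist','wrist3.png');grab('side','side3.png')
a=im['frame'][185:285,285:385]; cv2.imwrite('pics/c5.png',cv2.resize(a,None,fx=6,fy=6,interpolation=2))
a=cv2.imread('pics/side3.png')[170:270,240:360]; cv2.imwrite('pics/c6.png',cv2.resize(a,None,fx=6,fy=6,interpolation=2))
E
```

```text
(no output)
```

View pics/c5.png

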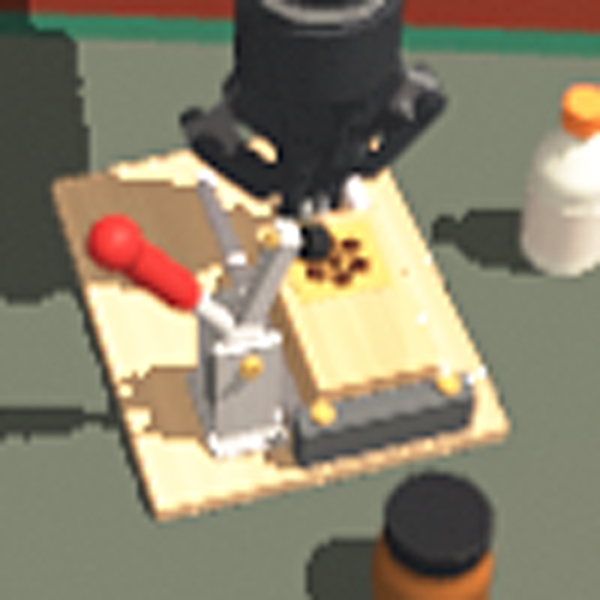

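View pics/c6.png

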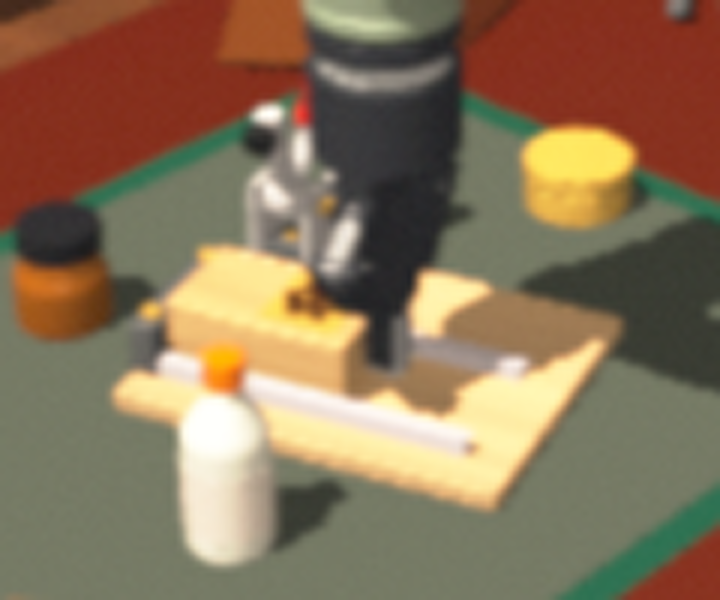

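View pics/wrist3.png

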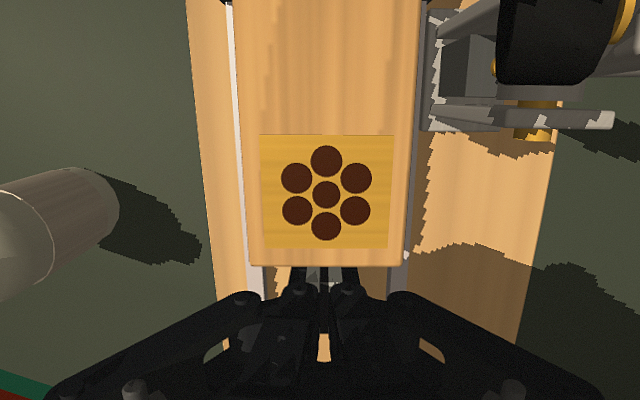

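The block is home: it meets the steel in the scene crop and the push force is 13 N. I'll give it one slightly firmer press, then retreat and go up.

```bash

python3 -m crank '{"delta_rot":[[0,0,0],[0,0,0],[0,0,0]],"delta_pos":[[0.001,0,0],[0.002,0,0],[0.002,0,0]],"fingers":[0,0,0]}' 
python3 -m crank '{"delta_rot":[[0,0,0],[0,0,0],[0,0,0],[0,0,0],[0,0,0]],"delta_pos":[[-0.01,0,0],[-0.03,0,0],[-0.045,0,0],[-0.045,0,-0.04],[-0.045,0,-0.08]],"fingers":[0,0,0,0,0]}' 
python3 -m crank '{"delta_rot":[[0,0,0],[0,0,0],[0,0,0],[0,0,0],[0,0,0]],"delta_pos":[[0,0,-0.04],[0,0,-0.08],[0,0.03,-0.1],[0,0.07,-0.1],[0,0.1,-0.1]],"fingers":[0,0,0,0,0]}' 
python3 - <<'E'
from h import *
plan(j2w(-.04,-.185,.27),down(JY+1.5708))
grab('wrist','wrist4.png')
E
```

```text
time: 5.62
position: [0.5128, -0.0325, 0.0975]
eef_rot: [0.0, 0.987, 0.162, -0.007]
ft_force: [-17.1, -7.9, 14.2]
gripper_width: -0.0003
time: 6.03
position: [0.4717, -0.0447, 0.1758]
eef_rot: [-0.002, 0.987, 0.161, -0.003]
ft_force: [2.2, -0.2, 0.2]
gripper_width: -0.0002
time: 6.45
position: [0.509, -0.1422, 0.2814]
eef_rot: [0.003, 0.987, 0.162, 0.004]
ft_force: [0.5, 0.4, -0.9]
gripper_width: -0.0001
t 6.45 pos_jig [-0.0665 -0.1018  0.2814] f [ 0.5  0.4 -0.9]
dpos [0.0265 0.0831 0.012 ] drot [ 9.900e-03 -3.000e-04 -1.571e+00]
```

View pics/wrist4.png

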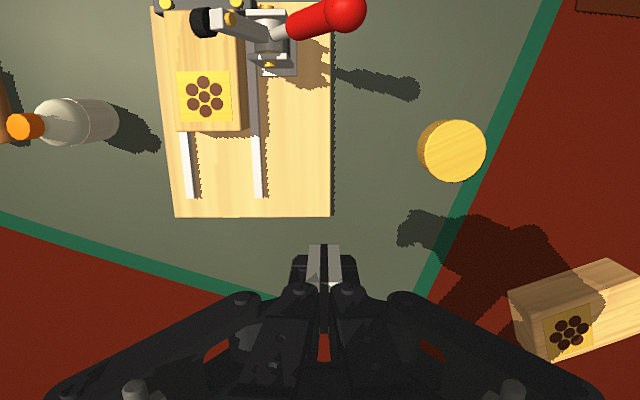

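```bash

python3 -m crank '{"delta_rot":[[0,0,-0.6],[0,0,-0.6],[0,0,-0.6],[0,0,-0.6],[0,0,-0.6]],"delta_pos":[[0.02,0.08,0.012],[0.02,0.08,0.012],[0.02,0.08,0.012],[0.02,0.08,0.012],[0.02,0.08,0.012]],"fingers":[0,0,0,0,0]}' 
python3 -m crank '{"delta_rot":[[0,0,-0.6],[0,0,-0.6],[0,0,-0.6],[0,0,-0.6],[0,0,-0.6]],"delta_pos":[[0,0,0],[0,0,0],[0,0,0],[0,0,0],[0,0,0]],"fingers":[0,0,0,0,0]}' 
python3 -m crank '{"delta_rot":[[0,0,-0.37],[0,0,-0.37],[0,0,-0.37],[0,0,-0.37],[0,0,-0.37]],"delta_pos":[[0,0,0],[0,0,0],[0,0,0],[0,0,0],[0,0,0]],"fingers":[0,0,0,0,0]}' 
python3 - <<'E'
from h import *
plan(j2w(.058,-.185,.27),down(JY+1.5708))
E
```

```text
time: 6.92
position: [0.5514, -0.2102, 0.2646]
eef_rot: [-0.001, 0.894, 0.448, 0.0]
ft_force: [-0.5, 0.3, -0.3]
gripper_width: 0.0
time: 7.33
position: [0.5513, -0.2093, 0.2656]
eef_rot: [0.0, 0.722, 0.692, 0.0]
ft_force: [-0.3, 0.2, -0.1]
gripper_width: 0.0001
time: 7.75
position: [0.5512, -0.2094, 0.2657]
eef_rot: [0.0, 0.585, 0.811, 0.0]
ft_force: [0.7, 0.3, 0.6]
gripper_width: 0.0
t 7.75 pos_jig [-0.0479 -0.1789  0.2657] f [0.7 0.3 0.6]
dpos [-0.0055  0.1059 -0.0043] drot [ 0.0004 -0.0002 -0.0051]
```

```bash

python3 -m crank '{"delta_rot":[[0,0,0],[0,0,0],[0,0,0],[0,0,0],[0,0,0]],"delta_pos":[[-0.005,0.106,0],[-0.005,0.106,0],[-0.005,0.106,0],[-0.005,0.106,0],[-0.005,0.106,0]],"fingers":[0,0,0,0,0]}' 
python3 - <<'E'
from h import *
im=grab('wrist','wrist5.png')
plan(j2w(.058,-.185,.201),down(JY+1.5708))
b,g,r=[im['frame'][...,i].astype(int) for i in range(3)]
m=(r>140)&(g<50)&(b<60)
v,u=np.nonzero(m);P=np.array([px2w(im,a,c) for a,c in zip(u,v)]);L=np.array([w2j(p) for p in P]);L=L[(L[:,2]>.09)&(L[:,2]<.2)]
k=L[L[:,2]>.14];print(len(L),np.round(np.percentile(k,[2,50,98],axis=0),4))
E
```

```text
time: 8.17
position: [0.654, -0.18, 0.2651]
eef_rot: [-0.0, 0.584, 0.811, -0.0]
ft_force: [-1.6, -0.1, -0.4]
gripper_width: 0.0001
t 8.22 pos_jig [ 0.0579 -0.184   0.2652] f [ 0.3 -0.9 -0.1]
dpos [-0.001   0.0002  0.0642] drot [-0.0011 -0.0006 -0.003 ]
2207 [[ 0.0469 -0.1224  0.1406]
 [ 0.0564 -0.1118  0.157 ]
 [ 0.0666 -0.0984  0.1608]]
```

View pics/wrist5.png

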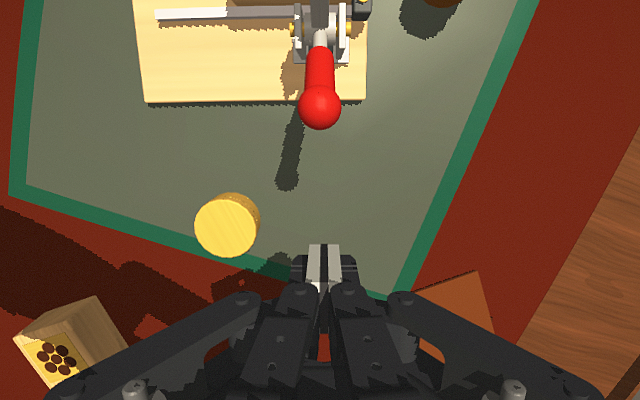

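```bash

python3 -m crank '{"delta_rot":[[0,0,0],[0,0,0],[0,0,0],[0,0,0],[0,0,0]],"delta_pos":[[0,-0.002,0.035],[0,-0.002,0.064],[0.01,-0.002,0.064],[0.025,-0.002,0.064],[0.038,-0.002,0.064]],"fingers":[0,0,0,0,0]}' 
python3 -m crank '{"delta_rot":[[0,0,0],[0,0,0],[0,0,0],[0,0,0]],"delta_pos":[[0.008,0,0],[0.016,0,0],[0.024,0,0],[0.032,0,0]],"fingers":[0,0,0,0]}' 
python3 - <<'E'
from h import *
im=grab('wrist','wrist6.png')
plan(j2w(.0565,-.06,.201),down(JY+1.5708))
E
```

```text
time: 8.63
position: [0.6388, -0.1445, 0.2032]
eef_rot: [0.0, 0.585, 0.811, 0.0]
ft_force: [0.1, -0.5, 1.1]
gripper_width: 0.0002
time: 8.97
position: [0.6325, -0.1179, 0.2085]
eef_rot: [0.008, 0.584, 0.812, -0.0]
ft_force: [0.5, -7.2, 5.0]
gripper_width: -0.0001
t 9.02 pos_jig [ 0.0583 -0.1158  0.2079] f [ 0.  -4.1  2.4]
dpos [ 0.0559 -0.0019  0.0064] drot [ 0.008   0.0094 -0.0014]
```

View pics/wrist6.png

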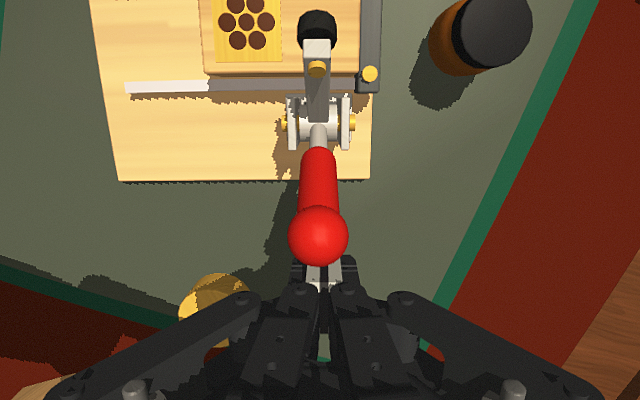

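```bash

python3 -m crank '{"delta_rot":[[0,0,0],[0,0,0],[0,0,0],[0,0,0],[0,0,0]],"delta_pos":[[0.008,-0.001,0.001],[0.016,-0.001,0.002],[0.024,-0.001,0.003],[0.032,-0.001,0.003],[0.04,-0.001,0.003]],"fingers":[0,0,0,0,0]}' 
python3 - <<'E'
from h import *
im=grab('wrist','wrist7.png')
plan(j2w(.0565,-.06,.201),down(JY+1.5708))
E
```

```text
time: 9.43
position: [0.6148, -0.0757, 0.1987]
eef_rot: [-0.001, 0.584, 0.812, 0.0]
ft_force: [-0.1, 0.4, -0.1]
gripper_width: 0.0001
t 9.48 pos_jig [ 0.0549 -0.0709  0.1982] f [-0.5  0.7 -0.4]
dpos [ 0.0109  0.0016 -0.0027] drot [-0.0017 -0.0033 -0.0004]
```

View pics/wrist7.png

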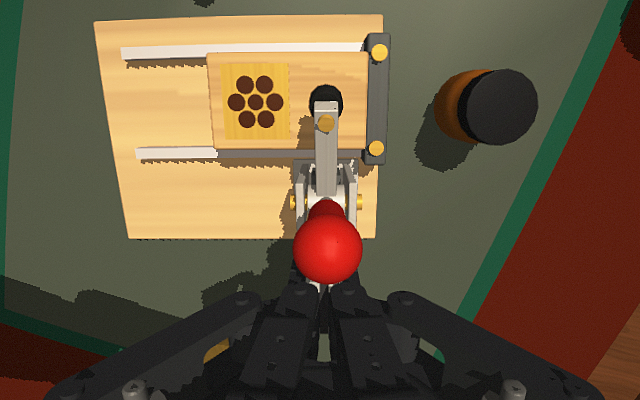

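```bash

python3 -m crank '{"delta_rot":[[0,0,0],[0,0,0],[0,0,0]],"delta_pos":[[0.008,0,0],[0.016,0,0],[0.022,0,0]],"fingers":[0,0,0]}' 
python3 - <<'E'
from h import *
im=grab('wrist','wrist8.png')
plan(j2w(.0565,-.06,.201),down(JY+1.5708))
E
```

```text
time: 9.73
position: [0.6079, -0.0553, 0.1983]
eef_rot: [-0.001, 0.584, 0.812, -0.0]
ft_force: [-0.4, -0.2, 0.3]
gripper_width: -0.0
t 9.78 pos_jig [ 0.055  -0.0501  0.1983] f [0.2 0.4 0.3]
dpos [-0.0099  0.0015 -0.0027] drot [-0.0012 -0.002  -0.0009]
```

View pics/wrist8.png

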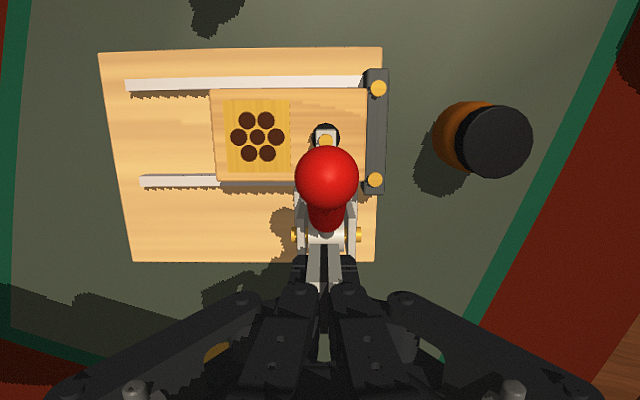

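The lever has snapped over: the knob at (326,178) now leans inward and the foot at (326,130) is on the block. Backing off and going clear.

```bash

python3 -m crank '{"delta_rot":[[0,0,0],[0,0,0],[0,0,0],[0,0,0],[0,0,0]],"delta_pos":[[-0.03,0,-0.01],[-0.06,0,-0.03],[-0.09,0,-0.06],[-0.12,0,-0.08],[-0.14,0,-0.1]],"fingers":[0,0,0,0,0]}' 
python3 -m crank '{"delta_rot":[[0,0,0],[0,0,0],[0,0,0]],"delta_pos":[[0,0,0],[0,0,0],[0,0,0]],"fingers":[0,0,0]}' 
python3 - <<'E'
from h import *
im=grab('wrist','wrist9.png');s=grab('scene','scene9.png');sd=grab('side','side9.png')
a=cv2.resize(s['frame'][185:285,245:405],None,fx=5,fy=5,interpolation=2)[:500]
cv2.imwrite('pics/c9.png',a)
a=cv2.resize(sd['frame'][160:270,240:360],None,fx=5,fy=5,interpolation=2);cv2.imwrite('pics/c10.png',a)
plan(j2w(.0565,-.06,.201),down(JY+1.5708))
for n,I in (('w',im),('s',s),('sd',sd)):
    b,g,r=[I['frame'][...,i].astype(int) for i in range(3)]
    v,u=np.nonzero((r>140)&(g<50)&(b<60));L=[]
    for a,c in zip(u,v):
        if I['depth'][c,a]>0: L.append(w2j(px2w(I,a,c)))
    L=np.array(L);L=L[(L[:,2]>.08)&(L[:,2]<.2)&(abs(L[:,1])<.15)&(abs(L[:,0]-.056)<.03)]
    print(n,len(L),np.round(np.percentile(L,[2,50,98],axis=0),4).tolist())
for t in ['tin','glue','dye','awl']:
    for c in ('scene','side'):
        print(t,c,[(np.round(r['xyz'],3).tolist(),round(r['confidence'],2)) for r in arm.boxes_of(t,c)][:1])
E
```

```text
time: 10.2
position: [0.6537, -0.192, 0.3006]
eef_rot: [0.001, 0.585, 0.811, -0.0]
ft_force: [0.3, -0.8, -0.2]
gripper_width: 0.0001
time: 10.45
position: [0.6523, -0.1884, 0.2975]
eef_rot: [-0.001, 0.584, 0.812, -0.0]
ft_force: [-0.1, 0.0, 0.0]
gripper_width: -0.0002
t 10.6 pos_jig [ 0.0546 -0.1905  0.2967] f [-0.   0.7  0.1]
dpos [0.1302 0.0021 0.0961] drot [-0.003  -0.003  -0.0006]Traceback (most recent call last):
  File "<stdin>", line 12, in <module>
IndexError: too many indices for array: array is 1-dimensional, but 2 were indexed
```

View pics/c9.png

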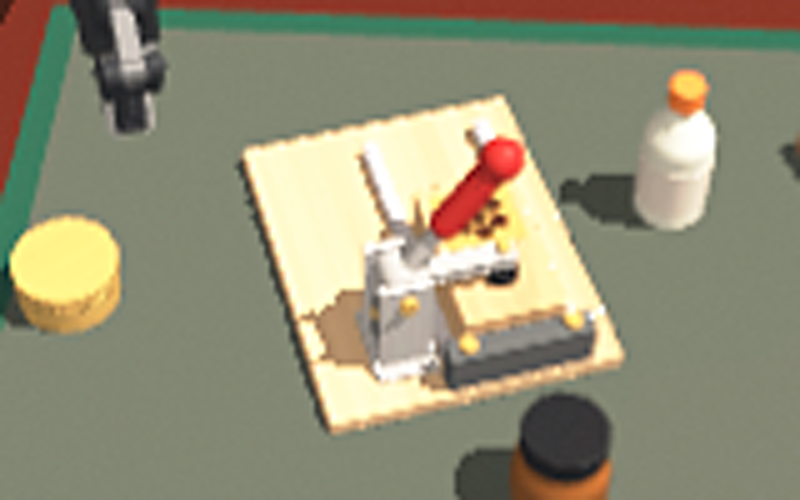

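View pics/c10.png

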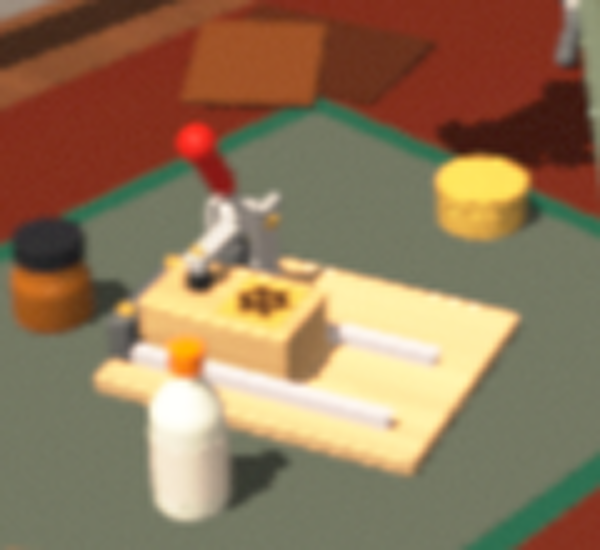

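View pics/wrist9.png

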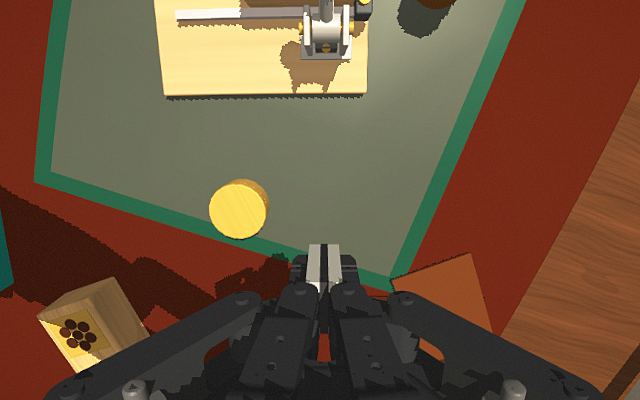

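```bash
python3 - <<'E'
from h import *
for n in ('scene','side'):
    I=dict(np.load(f'/tmp/{n}.npz'));L=[];C=[]
    for v in range(150,290):
        for u in range(240,390):
            if I['depth'][v,u]>0: L.append(w2j(px2w(I,u,v)));C.append(I['frame'][v,u])
    L=np.array(L);C=np.array(C).astype(int)
    k=(C[:,2]>140)&(C[:,1]<60)&(C[:,0]<60)&(L[:,2]>.1)&(abs(L[:,0]-.06)<.04)
    print(n,'red',k.sum(),np.round(np.percentile(L[k],[2,50,98],axis=0),4).tolist() if k.sum() else '')
    t=(abs(L[:,2]-.052)<.004)&(abs(L[:,1])<.035)&(L[:,0]<.1)&(C[:,2]>120)
    print('top',np.round(np.percentile(L[t],[1,50,99],axis=0),4).tolist())
for t in ['tin','glue','dye','awl']:
    for c in ('scene','side'):
        print(t,c,[(np.round(r['xyz'],3).tolist(),round(r['confidence'],2)) for r in arm.boxes_of(t,c)][:1])
E
```

```text
scene red 108 [[0.0536, -0.0395, 0.1097], [0.0633, -0.0219, 0.1312], [0.0687, -0.0054, 0.1582]]
top [[-0.0137, -0.0283, 0.0484], [0.0543, 0.0046, 0.0527], [0.0847, 0.0307, 0.0554]]
side red 43 [[0.0469, -0.0071, 0.1453], [0.0544, 0.0017, 0.1539], [0.0671, 0.0091, 0.1612]]
top [[-0.017, -0.0283, 0.0484], [0.0265, 0.0088, 0.0532], [0.0834, 0.0339, 0.0559]]
tin scene [([0.588, -0.254, 0.028], 0.95)]
tin side []
glue scene [([0.51, 0.09, 0.055], 0.83)]
glue side [([0.481, 0.109, 0.056], 0.89)]
dye scene [([0.71, 0.021, 0.052], 0.65)]
dye side [([0.683, 0.036, 0.038], 0.69)]
awl scene [([0.492, 0.203, 0.02], 0.46)]
awl side [([0.47, 0.209, 0.022], 0.89)]
```

The block spans jig x of about -15 to +85 mm, so it is home. The foot is down, the knob is inward, and the bystanders haven't moved.

```bash
python3 -c "
from bench import arm
print(arm.hand_in())"
```

```text
the job is handed in; nothing more can be done
None
```

The block is home against the steel stop, the clamp's rubber foot is down on it, and I've handed the job in (no verdict is reported). I pushed the block with the closed fingers, then pushed the red lever from outside until it snapped over, and backed the arm clear. It took about 11 s of the 48 s.

**Block:** Force rose to about 24 N in total when I pressed it against the stop, part of it upward. Afterwards the cameras put its top at jig x of about -15 to +85 mm, which is fully home. When it stopped, the finger position suggested about 2 mm short of that, within the calibration error. The pictures show wood meeting steel.

**Lever:** The pictures show the foot on the block, and the knob measured at jig y of about 0 mm and 148 mm high, which matches the closed position.

**Bystanders:** The tin, glue bottle and awl were detected within a few mm of their first positions. The scene camera also shows the dye jar unmoved; the side camera had not found it at the start, so there is no comparison from there. The side camera also missed the tin in the last check, but the tin is visible in that picture.

**Clear:** The arm was at rest well away from everything, reading about 0 N.

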